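# Push the desk calculator up into its sprung, sloping cradle

### The arm

A 6-joint arm with a two-finger parallel gripper is mounted at the origin on a cart in front of the work surface, level with it; the furniture and walls round the work are solid. World frame = base frame: x ahead of the robot, y to its left, z up, the work surface at z = 0. Lengths are in m, angles in rad, forces in N, time in s.
With the tool pointing down it reaches from about 0.2 to 0.875 m from the base axis. Payload 3.4 kg.
Tool frame: the origin (TCP) lies between the finger pads; the fingertips stand 25 mm ahead of it and the grasp point (between the pads) lies 6 mm ahead of it (r.nose_length is the z of the fingertips in the tool frame, in m); z points along the fingers, y is the line along which they close (so a half turn about z gives the same grasp; the last joint's range is limited). The gripper opens to 94 mm and grips with 3 to 60 N. Pads are 16 mm wide; open, the fingers measure 119 mm over their backs; the gripper's body (75 mm by 177 mm) begins 78 mm behind the grasp point.
Start: joints at [1.203, 0.276, 1.505, -0, 1.361, -0.121], TCP at [0.14, 0.558, 0.23] pointing down, gripper open.
Joint ranges: [-2.89, 2.89], [-0.75, 2.08], [0.22, 2.7], [-1.18, 4.32], [0.11, 2.71], [-2.7, 2.7]. Speed limits (rad/s): [2.57, 2.57, 3.14, 3.14, 3.14, 3.14].

### API

Orientations are given as a unit quaternion [w, x, y, z].
In Python, from plant import r, gripper_to, inverse_kinematics, vision, models, telemetry gives the robot as it stands. Calls block until the motion is done:
- r.move_to(position, orientation): joint-space move of the TCP to a pose.
- r.move_l(position, rot=None, vel=0.15, guard=None): straight line of the TCP; rot=None keeps the orientation; vel is the mean speed in m/s. With guard (N) it stops when the force on the tool has changed by that much, and returns True; else False.
- r.movej(angles): joint-space move.
- gripper_to(opening, f_grip=None): finger opening in m; f_grip is the grip in N (None keeps the last); returns when the fingers have stopped.
- r.hold(seconds).
- inverse_kinematics(position, orientation): joint angles nearest the present ones, or None.
- vision.snapshot(name): name is "scene" or "top"; returns the picture (384x512x3 uint8, red, green, blue); there is no depth.
- vision.get_calibration(name): a dict with "fx", "fy", "cx", "cy" (pixels), "position" and "orientation" of the camera in the world. Camera axes: x right, y down, z forward; pixel columns grow to the right and rows downward; lengths in m; the calibration is good to about 2 mm. A picture is of the moment at which its call begins. get_calibration takes no time and is no camera call.
A pose or a line that the arm cannot do raises r.PlanningError and nothing moves.
- r.sign_off(): hands the job in; it is judged then, once.
Trained networks look in the newest picture that a camera, given by its name, has taken for a name from the list of things; names that differ only in an ending like _2 or _b are one class to them, and where a whole thing is asked for, a point or a joint stands for the part that bears it (a point fixed in the world has none). Each returns a list of dicts, best first, with "score" (0 to 1); they miss things now and then, are a little off and sometimes report something else, mostly with a low value. They report only what shows in the picture. A call takes as long as a camera call.
- models.boxes_of(thing, camera): "at" ([x, y, z] in m, in world coordinates, good to about 4 mm: the middle of the surface that is visible of it).
- models.regions_of(thing, camera): "pixels" (384x512 bool, what is visible of it).
- models.mark_of(thing, camera): "at" ([x, y, z] in m, in world coordinates, good to about 4 mm: a listed point, or the origin of a listed thing).
Readings, each from a call of its own:
- telemetry.current_t(): time.
- telemetry.current_joints(): joint angles.
- telemetry.current_dq(): joint speeds.
- telemetry.current_joint_efforts(): joint torques, N m.
- telemetry.current_ee_pos(): TCP position.
- telemetry.current_tool_rot(): TCP orientation.
- telemetry.current_wrist_force(): force on the tool from outside, world axes, zero at the start.
- telemetry.current_torque(): the same for the moment, N m.
- telemetry.current_opening(): finger opening in m.
- telemetry.current_finger_force(): force on a finger pad.
Only numpy, scipy, OpenCV 4.12 (cv2) and the standard library are available. Lean on these libraries where they do the work, as an engineer would, in place of code of your own. Each camera call takes 0.05 s, during which the arm holds its last target. There are 200 camera calls.

### The job

Put the desk calculator into its sloping cradle, display end uphill: it is too wide to grip, so push it over the desk, up the grey ramp and against the orange sprung cheek, far enough that its lower end goes down behind the step and it lies flat in the bed, held snugly between step and cheek. Leave the stapler, glue stick, eraser and blue pen where they are.

Things in the scene. Friction and masses are not known exactly. Their poses are not given: they have to be found in the camera images.
- calculator: White desk calculator, face up on the desk, 0.11 to 0.2 kg; solid 100 wide (x) x 150 long (y) x 13 mm thick (keys to 16 mm). Origin: centre of its underside; +y to the display end, z out of the face. At first it lies 1.5 to 7 cm before the ramp's toe, up to 35 mm off the cradle's centre line and turned up to 0.3 rad from it, display end towards the ramp.
- cradle: Sloping cradle fixed to the desk, 136 mm wide (place and yaw vary). Origin: on the desk (z = 0) on its centre line; x is horizontally uphill, y across, z up. The grey ramp starts flush with the desk at x = -153 mm and rises at 14 degrees to its top edge (yellow line) at x = -101 mm, 13 mm above the desk.
- cradle_bed: Recessed aluminium bed of the cradle, tilted 14 degrees. Origin: on the bed surface at the foot of the step; x uphill along the bed, y across, z normal to it. The ramp (x -55 to 0 mm, ending in the step) and side curbs (8 mm wide, inner faces at y = +/-60 mm, to x = 155 mm) stand 6 mm above the bed. Home, the calculator's origin is at x = 75 mm, z = 0, y within 10 mm of 0.
- cheek (a joint): Travel of the orange sprung cheek up the bed, m: 0 at rest (its face at bed x = 143 mm), 0.013 at the stop. The calculator clears the step while it is pressed beyond 0.007; home it reads about 0.007. Face 86 wide, 23 mm high. Spring 1 N plus 0.35 N per mm; friction on the pusher can hold the lower end up: unless pressed down behind the step, the cheek pushes the calculator back out.
- stapler: Red and black desk stapler, 47 x 138 x 47 mm, loose bystander; origin at the centre of its underside.
- glue_stick: White glue stick with red cap, standing, 32 mm across, 104 mm high, loose bystander; origin at the centre of its underside.
- eraser: Eraser in a blue sleeve, 25 x 45 x 12 mm, loose bystander; origin at the centre of its underside.
- pen_blue: Blue pen lying on the desk, 145 mm long, 10 mm thick, loose bystander; origin at the centre of its underside.
- calculator_head (a point): Middle of the lower edge of the calculator's display end, 75 mm along +y from its origin. It must end uphill.

How it is judged:
At the end, for the whole second after the job is handed in: Calculator at rest flat in the bed (middle within 2 mm of the bed, tilt under 0.03 rad, turned under 0.06 rad), lower end behind the step (origin 71 to 79 mm up the bed, within 13 mm of the centre line), cheek pressed back 4 to 11 mm by it (x of calculator in the frame of cradle_bed between 0.071 and 0.079 m and y of calculator in the frame of cradle_bed between -0.013 and 0.013 m and z of calculator in the frame of cradle_bed below 0.002 m and angle between the z axis of calculator and the z axis of cradle_bed, either way round below 0.03 rad and angle between the y axis of calculator and the x axis of cradle_bed, either way round below 0.06 rad and value of joint cheek between 0.004 and 0.011 m and linear speed of calculator below 0.01 m/s and x of calculator_head in the frame of cradle_bed above 0.13 m); the robot touches nothing.
It fails at once if the stapler, glue stick, eraser or blue pen is moved more than 3 cm (distance of any of stapler, glue_stick, eraser, pen_blue from where it was at the start of the episode above 0.03 m).
It also fails if it takes over 64 s, if anything falls off the work surface, if the arm or the gripper's body presses on something with over 40 N, if the wrist force passes 120 N, or if a joint passes its speed limit or range.

## Working session

There is one attempt and no reset: what is moved stays moved. The work goes in short steps, each a Python script; the robot and the scene stay as the last script left them, time stands still between calls to the robot, and variables do not carry over. Pictures are saved under pics/ and viewed, at most 10 in all, crops included, and the job is handed in when it is done.

```bash
mkdir -p pics; ls; python3 - <<'E'
from plant import r, vision, models, telemetry
import cv2, numpy as np
for n in ("scene","top"):
    im=vision.snapshot(n); cv2.imwrite(f"pics/{n}0.png",im[:,:,::-1])
    c=vision.get_calibration(n); print(n,{k:np.round(v,4).tolist() for k,v in c.items()})
    for t in ("calculator","calculator_head","cradle","cradle_bed","cheek","stapler","glue_stick","eraser","pen_blue"):
        print(t,[(np.round(d["at"],4).tolist(),round(d["score"],2)) for d in models.mark_of(t,n)[:2]])
print(telemetry.current_t(), r.nose_length)
E
```

```text
pics
scene {'fx': 400.8999, 'fy': 400.8999, 'cx': 251.6866, 'cy': 186.4513, 'position': [-0.0059, -0.1325, 0.6946], 'orientation': [-0.3347, 0.7837, -0.4854, 0.1954]}
calculator [([0.5472, -0.092, -0.0029], 0.88)]
calculator_head [([0.5321, -0.019, 0.0011], 0.64)]
cradle [([0.5716, 0.1806, -0.002], 0.84)]
cradle_bed [([0.5676, 0.0827, 0.0046], 0.79)]Traceback (most recent call last):
  File "<stdin>", line 7, in <module>
ValueError: it knows: calculator, calculator_head, cradle, cradle_bed, eraser, glue_stick, pen_blue, stapler
```

```bash
python3 - <<'E'
from plant import r, vision, models, telemetry
import cv2, numpy as np
for n in ("scene","top"):
    im=vision.snapshot(n); cv2.imwrite(f"pics/{n}0.png",im[:,:,::-1])
    c=vision.get_calibration(n); print(n,{k:np.round(v,4).tolist() for k,v in c.items()})
    for t in ("calculator","calculator_head","cradle","cradle_bed","stapler","glue_stick","eraser","pen_blue"):
        print(t,[(np.round(d["at"],4).tolist(),round(d["score"],2)) for d in models.mark_of(t,n)[:2]])
a,b=[cv2.imread(f"pics/{n}0.png") for n in("scene","top")]
cv2.imwrite("pics/both0.png",cv2.resize(np.vstack([a,b]),None,fx=.78,fy=.78,interpolation=cv2.INTER_AREA))
print(telemetry.current_t(), r.nose_length)
E
```

```text
scene {'fx': 400.8999, 'fy': 400.8999, 'cx': 251.6866, 'cy': 186.4513, 'position': [-0.0059, -0.1325, 0.6946], 'orientation': [-0.3347, 0.7837, -0.4854, 0.1954]}
calculator [([0.5429, -0.0909, -0.0024], 0.83), ([0.5715, 0.0786, 0.0051], 0.56)]
calculator_head [([0.5295, -0.0204, 0.0028], 0.81), ([0.4688, 0.4537, 0.0028], 0.36)]
cradle [([0.5667, 0.1806, -0.0003], 0.71), ([0.5477, -0.0869, -0.0022], 0.47)]
cradle_bed [([0.5683, 0.0762, 0.0083], 0.62), ([0.569, 0.1808, -0.0014], 0.36)]
stapler [([0.7862, -0.0526, 0.0034], 0.73)]
glue_stick [([0.4697, 0.4513, 0.0029], 0.66)]
eraser [([0.3942, 0.1844, 0.006], 0.73)]
pen_blue [([0.3965, 0.335, -0.0021], 0.54)]
top {'fx': 359.2333, 'fy': 359.2333, 'cx': 256.3192, 'cy': 194.4272, 'position': [0.4117, 0.1605, 0.9704], 'orientation': [0.069, -0.6946, 0.7145, -0.0484]}
calculator [([0.5476, -0.0839, -0.0005], 0.77)]
calculator_head [([0.5325, -0.0153, 0.001], 0.62)]
cradle [([0.5758, 0.1793, 0.0021], 0.65)]
cradle_bed [([0.5684, 0.0794, 0.0112], 0.76)]
stapler [([0.7912, -0.0542, 0.0031], 0.77)]
glue_stick []
eraser [([0.3871, 0.1776, -0.0032], 0.5)]
pen_blue []
1.15 0.025
```

View pics/scene0.png

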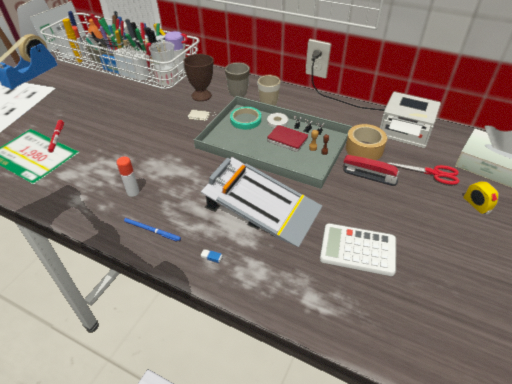

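View pics/top0.png

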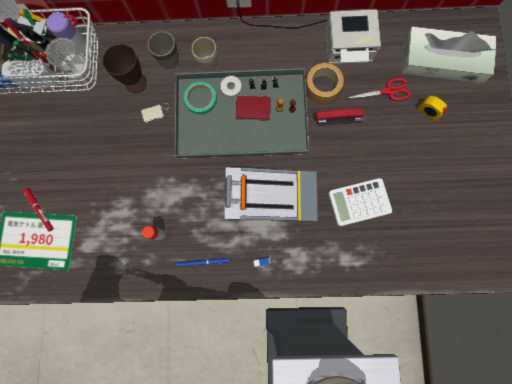

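The cradle (top view about 225–317, 170–220) has its grey toe on the right. The calculator is at (360, 202), turned slightly with its display end to the left. The cheek is orange at (243, 193) and the yellow line is at x≈299. I'll measure the poses from masks and colours.

```bash
cat > h.py <<'E'
from plant import r, gripper_to, inverse_kinematics, vision, models, telemetry
import cv2, numpy as np
from scipy.spatial.transform import Rotation as R
def cam(n):
    c=vision.get_calibration(n); return c,R.from_quat(np.roll(c["orientation"],-1)).as_matrix()
def toplane(n,uv,z):
    c,M=cam(n); uv=np.atleast_2d(uv).astype(float)
    d=np.c_[(uv[:,0]-c["cx"])/c["fx"],(uv[:,1]-c["cy"])/c["fy"],np.ones(len(uv))]@M.T
    p=np.array(c["position"]); return p+d*((z-p[2])/d[:,2])[:,None]
def maskpts(n,m,z):
    v,u=np.nonzero(m); return toplane(n,np.c_[u,v],z)
def rect(P):  # centre, size, angle of long side (mod pi)
    (c,s,a)=cv2.minAreaRect((P[:,:2]*1000).astype(np.float32))
    if s[0]<s[1]: s=s[::-1]; a+=90
    a=np.radians(a)%np.pi
    return np.array(c)/1000,np.array(s),a
def quat(X,Y,Z): return np.roll(R.from_matrix(np.c_[X,Y,Z]).as_quat(),1)
def calc(n,z=0.013):
    im=vision.snapshot(n); g=models.regions_of("calculator",n)
    return im,rect(maskpts(n,g[0]["pixels"],z)),g[0]["score"]
E
python3 - <<'E'
from h import *
for n in("top","scene"):
    im,c,s=calc(n); print(n,"calc",c,s)
    g=models.regions_of("cradle",n)[0]; m=g["pixels"]
    print("cradle",g["score"],rect(maskpts(n,m,0.013)))
    hsv=cv2.cvtColor(im,cv2.COLOR_RGB2HSV); md=cv2.dilate(m.astype(np.uint8),np.ones((9,9)))>0
    for nm,lo,hi,z in(("yellow",22,34,.013),("orange",6,19,.064)):
        k=md&(hsv[...,0]>=lo)&(hsv[...,0]<=hi)&(hsv[...,1]>140)&(hsv[...,2]>120)
        v,u=np.nonzero(k); print(nm,k.sum(),u.mean(),v.mean(),rect(maskpts(n,k,z)))
E
```

```text
top calc (array([ 0.54500421, -0.08855253]), array([151.01393127,  99.93001556]), np.float64(1.798291386789924)) 0.84
cradle 0.86 (array([0.57353363, 0.14728842]), array([249.71141052, 139.87760925]), np.float64(1.5057306408323532))
yellow 112 298.6607142857143 196.98214285714286 (array([0.56842902, 0.07156618]), array([136.46229553,   5.33473873]), np.float64(3.096915463142624))
orange 134 242.61194029850745 191.65671641791045 (array([0.57319318, 0.21941672]), array([85.98506927, 10.34656906]), np.float64(3.111965785410989))
scene calc (array([ 0.54115863, -0.08846072]), array([151.09396362, 110.43854523]), np.float64(1.7912877724657201)) 0.65
cradle 0.62 (array([0.58743073, 0.16329642]), array([286.94418335, 183.47627258]), np.float64(1.524005518548586))
yellow 104 290.00961538461536 214.7596153846154 (array([0.56895166, 0.07420366]), array([134.59779358,   5.26939487]), np.float64(3.1090349766313565))
orange 123 232.869918699187 177.9430894308943 (array([0.56933527, 0.22129581]), array([99.47138977, 11.36940289]), np.float64(3.1277846959699502))
```

```bash
cat >> h.py <<'E'
TH=1.535; U=np.array([np.cos(TH),np.sin(TH),0]); V=np.array([-U[1],U[0],0]); W=np.array([0,0,1.])
Y0=np.array([0.5687,0.0725,0])           # yellow line, cradle x=-101 mm, on the desk plane
def wp(u,v,z): return Y0+U*(u+0.101)+V*v+W*z   # cradle coordinates -> world
def cr(p): d=np.r_[p[:2],0]-Y0; return d@U-0.101,d@V
def ori(y,lean=0):  # fingers closing along y; tool top leaning uphill by lean
    Z=-np.cos(lean)*W-np.sin(lean)*U; Z=Z-y*(Z@y); Z/=np.linalg.norm(Z)
    return quat(np.cross(y,Z),y,Z)
def best(p,y,lean=0):
    q0=telemetry.current_joints(); o=[]
    for s in(1,-1):
        q=inverse_kinematics(p,ori(s*y,lean)); 
        if q is not None: o.append((np.abs(np.array(q)-q0).max(),s,np.round(q,2)))
    print(o); return ori(min(o,key=lambda t:t[0])[1]*y,lean)
def report(n="top"):
    im,c,s=calc(n); print(n,"calc cradle x,y mm",np.round(1000*np.array(cr(c[0])),1),"size",c[1].round(),"yaw err",round(c[2]-TH,3),"score",s,"t",telemetry.current_t()); return im
E
python3 - <<'E'
from h import *
p=wp(-.262,.11,.15); o=best(p,U)
gripper_to(.09)
r.move_to(p,o); r.move_l(wp(-.262,.11,.030),vel=.2)
print(r.move_l(wp(-.262,.058,.030),vel=.06,guard=15), telemetry.current_wrist_force())
im=report(); cv2.imwrite("pics/a.png",im[100:300,200:450,::-1].repeat(3,0).repeat(3,1))
E
```

```text
[(np.float64(1.749522126703048), 1, array([-0.34,  0.17,  1.87, -0.  ,  1.11, -1.87])), (np.float64(1.538519032566014), -1, array([-0.34,  0.17,  1.87, -0.  ,  1.11,  1.27]))]
False [ 0.08968412 -0.75762487  0.07185372]
top calc cradle x,y mm [-255.6  -21.7] size [113.  60.] yaw err 0.003 score 0.72 t 6.1667
```

View pics/a.png

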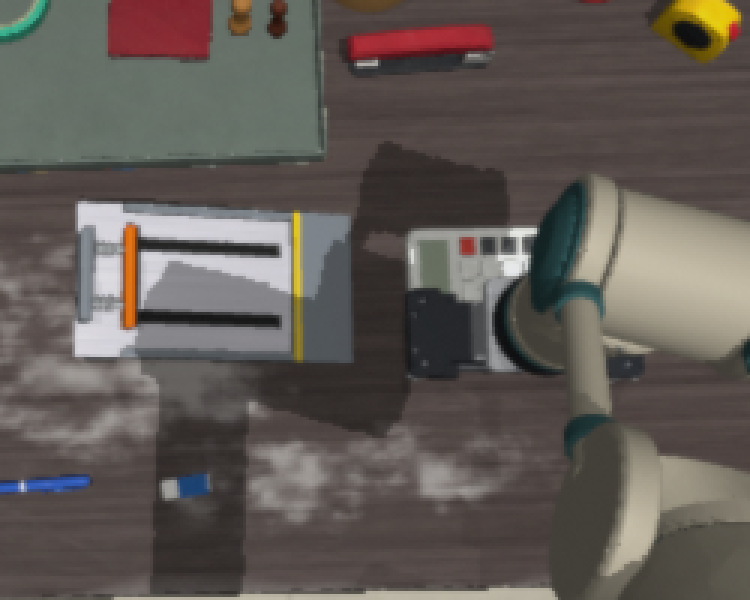

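The calculator is now parallel to the cradle and the ramp toe is clear. Next I back off, re-look, and test the leaned pushing poses for reach.

```bash
cat >> h.py <<'E'
A=np.radians(14)
def tcp(u,v,z,lean):   # TCP for the fingertips' front lower edge at cradle (u,v,z)
    N=np.cos(lean)*U-np.sin(lean)*W; Zt=-np.sin(lean)*U-np.cos(lean)*W
    return wp(u,v,z)-r.nose_length*Zt-0.008*N
def bed(x,h): # bed coordinates -> cradle u,z
    return -.101+.006*np.sin(A)+x*np.cos(A)-h*np.sin(A), .013-.006*np.cos(A)+x*np.sin(A)+h*np.cos(A)
E
python3 - <<'E'
from h import *
e=telemetry.current_ee_pos()
r.move_l(wp(-.262,.075,.030)); r.move_l(wp(-.262,.085,.16),vel=.25)
o=best(tcp(-.37,0,.1,.5),V,.5)
for L in(.4,.55,.7):
  for s in(1,-1):
    print(L,s,[None if (q:=inverse_kinematics(tcp(u,0,z,L),ori(s*V,L))) is None else np.round(q,2).tolist() for u,z in((-.37,.1),(-.345,.005),bed(0,.008))])
r.move_l(wp(-.37,.10,.16),vel=.25)
report("top");report("scene")
E
```

```text
[(np.float64(1.0902898236149678), -1, array([-0.15,  0.38,  1.74, -0.59,  1.03,  0.2 ]))]
0.4 1 [None, None, [0.25, 0.52, 1.71, -0.44, 1.07, -2.61]]
0.4 -1 [[-0.21, 0.37, 1.72, -0.46, 1.03, 0.06], [-0.17, 0.48, 1.83, -0.54, 0.85, 0.23], [0.25, 0.52, 1.71, -0.44, 1.07, 0.53]]
0.55 1 [None, [-0.08, 0.52, 1.85, -0.73, 0.9, -2.68], [0.33, 0.58, 1.68, -0.56, 1.17, -2.48]]
0.55 -1 [[-0.12, 0.4, 1.75, -0.65, 1.04, 0.26], [-0.08, 0.52, 1.85, -0.73, 0.9, 0.46], [0.33, 0.58, 1.68, -0.56, 1.17, 0.66]]
0.7 1 [[-0.04, 0.44, 1.78, -0.81, 1.09, -2.69], [0.01, 0.57, 1.86, -0.89, 0.98, -2.48], [0.4, 0.64, 1.64, -0.66, 1.27, -2.37]]
0.7 -1 [[-0.04, 0.44, 1.78, -0.81, 1.09, 0.46], [0.01, 0.57, 1.86, -0.89, 0.98, 0.66], [0.4, 0.64, 1.64, -0.66, 1.27, 0.77]]
top calc cradle x,y mm [-273.5   -3.1] size [154.  98.] yaw err 0.007 score 0.57 t 7.7917
scene calc cradle x,y mm [308.5  71.7] size [147.  25.] yaw err -0.784 score 0.55 t 7.8917
```

```bash
python3 - <<'E'
from h import *
L=.45; v=-.003
gripper_to(.064)
o=best(tcp(-.395,v,.08,L),V,L)
r.move_to(tcp(-.395,v,.08,L),o)
r.move_l(tcp(-.385,v,.0045,L),vel=.15)
f=lambda:np.round([telemetry.current_wrist_force()@a for a in(U,V,W)],1)
print("desk",r.move_l(tcp(-.158,v,.0045,L),vel=.07,guard=25),f())
u,z=bed(-.025,.0105)
print("ramp",r.move_l(tcp(u,v,z,L),vel=.05,guard=25),f(),cr(telemetry.current_ee_pos()))
for n in("top","scene"):
    im=report(n); cv2.imwrite(f"pics/b{n}.png",cv2.resize(im[130:270,180:390,::-1],None,fx=3.6,fy=3.6))
E
```

```text
[(np.float64(0.9528307953886841), -1, array([-0.23,  0.4 ,  1.75, -0.54,  0.97,  0.12]))]
desk False [-2.7  0.7  1.1]
ramp False [-5.5  0.9  5.8] (np.float64(-0.12298496993289931), np.float64(-0.003360228784691993))
top calc cradle x,y mm [7.  6.8] size [60. 41.] yaw err 1.583 score 0.62 t 14.35
scene calc cradle x,y mm [-35.2 -22.9] size [173. 119.] yaw err -0.098 score 0.63 t 14.45
```

View pics/bscene.png

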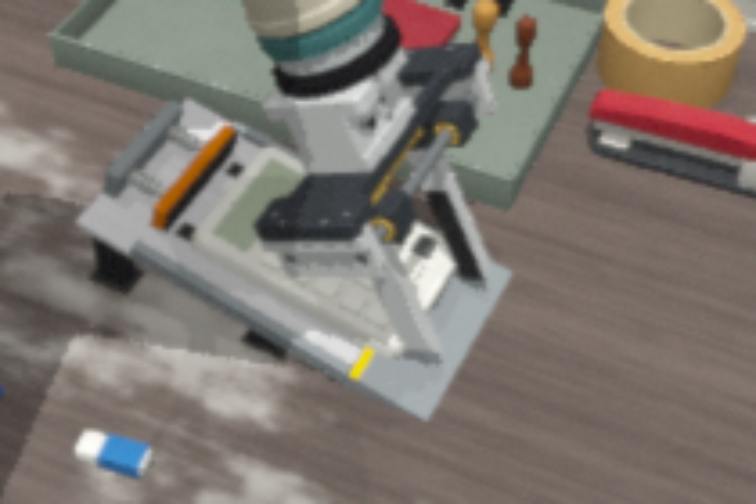

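View pics/btop.png

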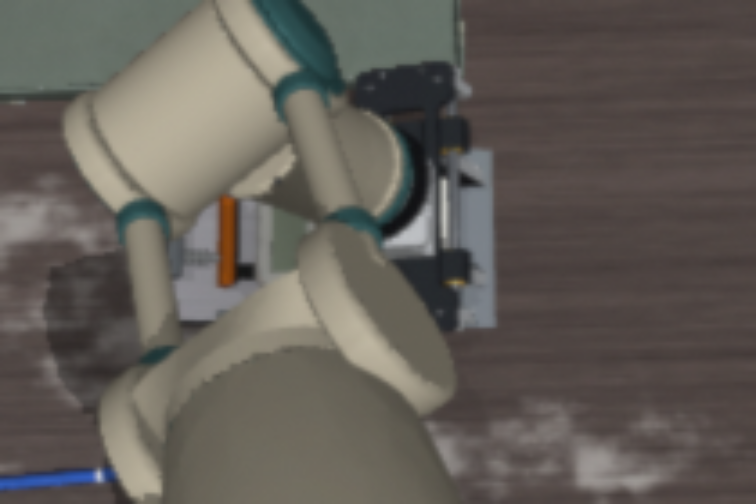

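The calculator sits straight between the curbs and its head is short of the orange cheek (scene crop 195, 165). I'll advance in small steps and watch the force for cheek contact and the drop.

```bash
python3 - <<'E'
from h import *
L=.45; v=-.003
B=np.cos(A)*U+np.sin(A)*W; N=-np.sin(A)*U+np.cos(A)*W
for x in(-18,-15,-13,-11,-9,-7,-6,-5,-4,-3):
    u,z=bed(x/1000,.0105)
    g=r.move_l(tcp(u,v,z,L),vel=.03,guard=20); r.hold(.1)
    F=telemetry.current_wrist_force(); print(x,g,np.round([F@B,F@N],1),round(telemetry.current_t(),1))
    if g: break
im=vision.snapshot("scene"); cv2.imwrite("pics/c.png",cv2.resize(im[130:270,180:390,::-1],None,fx=3.6,fy=3.6))
E
```

```text
-18 False [-2.5  6.6] 14.9
-15 False [-3.5  5.8] 15.3
-13 False [-3.4  5.7] 15.6
-11 False [-3.4  6.2] 16.0
-9 False [-4.7  5.3] 16.3
-7 False [-5.5  4.9] 16.7
-6 False [-5.5  5. ] 17.0
-5 False [-5.8  4.5] 17.4
-4 False [-6.3  3.3] 17.7
-3 False [-7.6  4.7] 18.1
```

View pics/c.png

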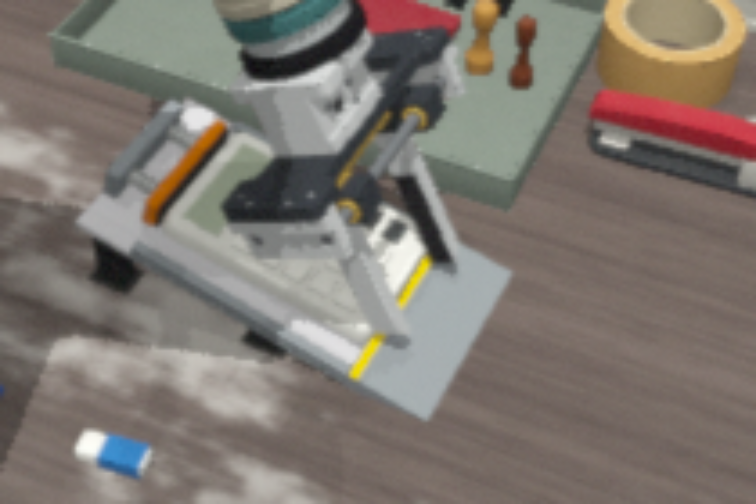

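The cheek is in contact and partly compressed, and the calculator's rear edge is just at the yellow line. I'll push further and watch for the drop.

```bash
python3 - <<'E'
from h import *
L=.45; v=-.003
B=np.cos(A)*U+np.sin(A)*W; N=-np.sin(A)*U+np.cos(A)*W
for x in(-2,-1,0,1,2,3,4):
    u,z=bed(x/1000,.0105)
    g=r.move_l(tcp(u,v,z,L),vel=.02,guard=15); r.hold(.15)
    F=telemetry.current_wrist_force(); print(x,g,np.round([F@B,F@N],1),round(telemetry.current_t(),1))
    if g or F@B<-14: break
im=vision.snapshot("scene"); cv2.imwrite("pics/d.png",cv2.resize(im[130:270,180:390,::-1],None,fx=3.6,fy=3.6))
E
```

```text
-2 False [-2.5  0.3] 18.5
-1 False [-2.4  0.8] 18.9
0 False [-3.7  0.8] 19.3
1 False [-4.3  0.3] 19.7
2 False [-4.2  1.2] 20.1
3 False [-5.9  0.5] 20.5
4 False [-5.9  0.7] 20.9
```

View pics/d.png

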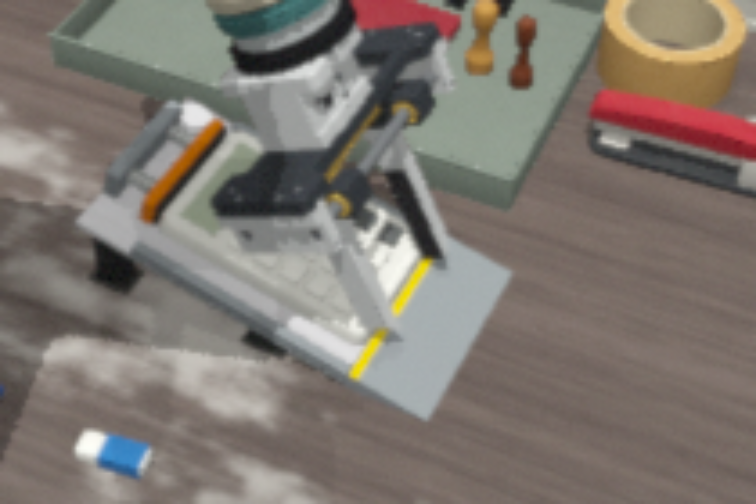

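At x=-2 both forces fell sharply (-7.6 to -2.5 N along the bed, 4.7 to 0.3 N normal), so the lower end went down behind the step. I'll back off slowly and check that it stays.

```bash
python3 - <<'E'
from h import *
L=.45; v=-.003
B=np.cos(A)*U+np.sin(A)*W; N=-np.sin(A)*U+np.cos(A)*W
for x in(2,0,-2,-4,-8,-15):
    u,z=bed(x/1000,.0105)
    r.move_l(tcp(u,v,z,L),vel=.03); r.hold(.1)
    F=telemetry.current_wrist_force(); print(x,np.round([F@B,F@N],1),round(telemetry.current_t(),1))
r.move_l(tcp(-.2,v,.06,L),vel=.15); r.move_l(tcp(-.37,v,.15,L),vel=.25)
for n in("top","scene"):
    im=vision.snapshot(n); cv2.imwrite(f"pics/e{n}.png",cv2.resize(im[130:270,180:390,::-1],None,fx=3.6,fy=3.6))
    g=models.regions_of("calculator",n)[0]; c=rect(maskpts(n,g["pixels"],.038)); print(g["score"],np.round(1000*np.array(cr(c[0])),1),c[1],c[2]-TH)
    print(models.mark_of("calculator",n),models.mark_of("calculator_head",n))
u,z=bed(.075,0); print("home",wp(u,0,z)); u,z=bed(.15,0); print("head",wp(u,0,z))
E
```

```text
2 [-2.2  1.6] 21.3
0 [-0.4  0.6] 21.7
-2 [-0.5  0.1] 22.0
-4 [-0.3  0.7] 22.4
-8 [-1.   0.1] 22.8
-15 [ 1.  -0.2] 23.2
0.97 [-25.6  -4.2] [144.65036011 101.34698486] -0.02507514676688105
[{'at': [0.5774, 0.1555, 0.0209], 'score': 0.95}] [{'at': [0.5787, 0.2232, 0.0443], 'score': 0.57}]
0.89 [-22.2  -2.7] [181.1726532  109.70938873] -0.17620487809697005
[{'at': [0.5748, 0.152, 0.0237], 'score': 0.64}] [{'at': [0.5817, 0.2232, 0.0455], 'score': 0.65}]
home [0.57135637 0.14667616 0.02532237]
head [0.57396079 0.21940172 0.04346651]
```

View pics/escene.png

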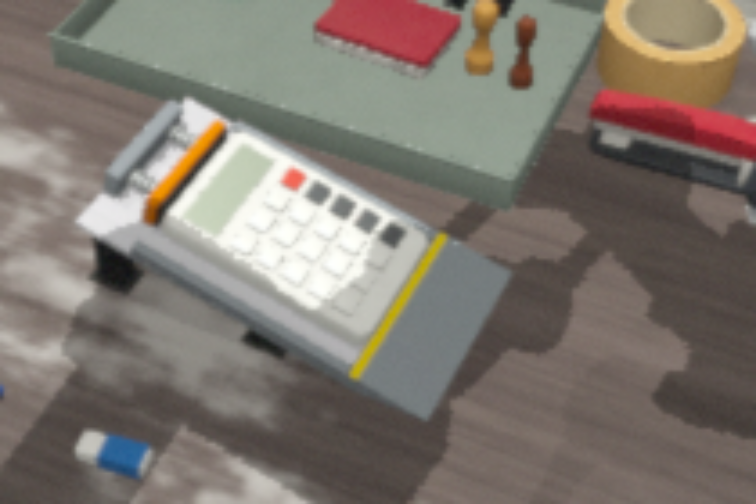

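View pics/etop.png

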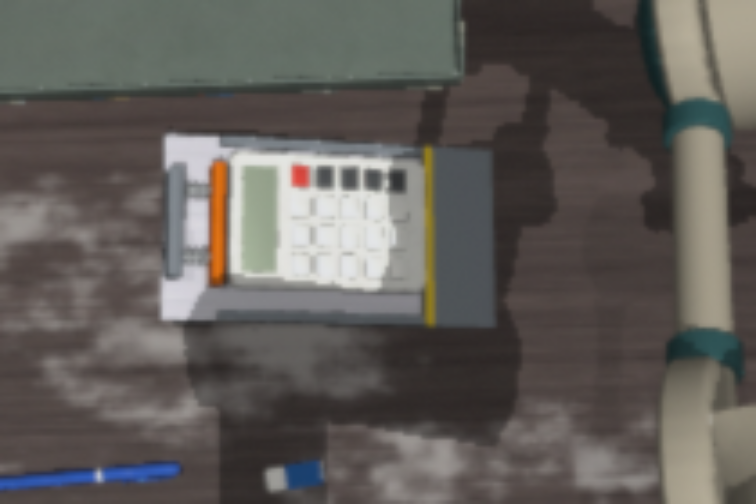

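The calculator lies between the step and the cheek, sitting toward the far curb. I'll check for roll, in case it is riding on that curb, by fitting a box silhouette to both masks.

```bash
python3 - <<'E'
from h import *
from scipy.optimize import least_squares
D=[]
for n in("top","scene"):
    vision.snapshot(n); D.append((n,[g["pixels"] for g in models.regions_of("calculator",n)[:1]][0]))
S=np.array([[a*.05,b*.075,c] for a in(-1,1) for b in(-1,1) for c in(0,.013)])
def proj(n,P):
    c,M=cam(n); q=(P-np.array(c["position"]))@M; return q[:,:2]/q[:,2:]*[c["fx"],c["fy"]]+[c["cx"],c["cy"]]
def box(p): # x,y(world mm) z, yaw(head dir), pitch, roll
    Rm=R.from_euler("ZXY",[p[3]-np.pi/2,p[4],p[5]]).as_matrix(); return S@Rm.T+np.array(p[:3])/1000
cont=[]
for n,m in D:
    c=max(cv2.findContours(cv2.resize(m.astype(np.uint8)*255,None,fx=4,fy=4,interpolation=cv2.INTER_LINEAR)//128,cv2.RETR_EXTERNAL,cv2.CHAIN_APPROX_NONE)[0],key=cv2.contourArea)
    h=cv2.convexHull(c); cont.append((n,(c[::6,0].astype(float)+.5)/4-.5))
def res(p):
    o=[]
    for n,c in cont:
        h=cv2.convexHull(proj(n,box(p)).astype(np.float32))
        o+= [cv2.pointPolygonTest(h,(float(a),float(b)),True) for a,b in c]
    return np.array(o)
for z0 in (0,):
    s=least_squares(res,[571,147,25,1.52,.244,0],loss="soft_l1",f_scale=.5,diff_step=1e-3,x_scale=[1,1,1,.01,.01,.01])
    p=s.x; print("pose",np.round(p,3),"rms px",np.sqrt(np.mean(res(p)**2)),"cov",np.round(np.sqrt(np.diag(np.linalg.inv(s.jac.T@s.jac))*.3),4))
    print("cradle",np.round(1000*np.array(cr(p[:2]/1000)),1))
print(models.mark_of("cradle_bed","top"),models.mark_of("cradle","top"))
E
```

```text
Traceback (most recent call last):
numpy.linalg.LinAlgError: Singular matrix
```

```bash
python3 - <<'E'
from h import *
from scipy.optimize import least_squares
S=np.array([[a*.05,b*.075,c] for a in(-1,1) for b in(-1,1) for c in(0,.013)])
def proj(n,P):
    c,M=cam(n); q=(P-np.array(c["position"]))@M; return q[:,:2]/q[:,2:]*[c["fx"],c["fy"]]+[c["cx"],c["cy"]]
b0=np.array([571,147,25,1.52,.244,0]); sc=np.array([10,10,10,.1,.1,.1])
def box(d):
    p=b0+sc*(d-1); Rm=R.from_euler("ZXY",[p[3]-np.pi/2,p[4],p[5]]).as_matrix(); return S@Rm.T+p[:3]/1000
cont=[]
for n in("top","scene"):
    vision.snapshot(n); m=models.regions_of("calculator",n)[0]["pixels"]
    c=max(cv2.findContours((cv2.resize(m.astype(np.float32),None,fx=4,fy=4)>.5).astype(np.uint8),cv2.RETR_EXTERNAL,cv2.CHAIN_APPROX_NONE)[0],key=cv2.contourArea)
    cont.append((n,(c[::6,0]+.5)/4-.5))
def res(d):
    return np.array([cv2.pointPolygonTest(h,(float(a),float(b)),True) for n,c in cont for h in[cv2.convexHull(proj(n,box(d)).astype(np.float32))] for a,b in c])
for roll in(None,0,-.06,.06):
    f=(lambda d:res(d)) if roll is None else (lambda d:res(np.r_[d[:5],1+roll/.1]))
    s=least_squares(f,np.ones(6 if roll is None else 5),loss="soft_l1",f_scale=.5,diff_step=.01)
    d=s.x if roll is None else np.r_[s.x,1+roll/.1]; p=b0+sc*(d-1)
    print(roll,np.round(p,3),"cost",round(s.cost,2),"cradle",np.round(1000*np.array(cr(p[:2]/1000)),1))
E
```

```text
None [5.75714e+02 1.51473e+02 2.77630e+01 1.55000e+00 2.69000e-01 4.90000e-02] cost 37.39 cradle [-21.8  -4.2]
0 [5.76000e+02 1.51162e+02 2.79390e+01 1.56400e+00 3.03000e-01 0.00000e+00] cost 45.17 cradle [-22.1  -4.5]
-0.06 [ 5.75989e+02  1.50760e+02  2.90860e+01  1.57600e+00  3.45000e-01
 -6.00000e-02] cost 64.94 cradle [-22.5  -4.5]
0.06 [5.75628e+02 1.51504e+02 2.78020e+01 1.54800e+00 2.67000e-01 6.00000e-02] cost 37.96 cradle [-21.8  -4.1]
```

The fit is noisy but rules out riding on the far curb. To settle it, I'll press lightly on both lower corners. This checks that both heights match and would seat the calculator if it weren't down.

```bash
python3 - <<'E'
from h import *
L=-A; y=-V; o=ori(y,L); N=-np.sin(A)*U+np.cos(A)*W
gripper_to(0.0)
def T(x,v,h): u,z=bed(x,h); return wp(u,v,z)+r.nose_length*N
r.move_to(T(.012,-.005,.08),o)
for x,v in((.012,-.038),(.012,.028),(.085,-.038),(.085,.028)):
    r.move_l(T(x,v,.032),vel=.2); r.hold(.1)
    g=r.move_l(T(x,v,.006),vel=.02,guard=4)
    e=np.array(telemetry.current_ee_pos()); d=e-r.nose_length*N-wp(*np.array(bed(0,0))[[0]],0,bed(0,0)[1])
    print(x,v,g,"height mm",round(1000*d@N,2),telemetry.current_wrist_force().round(1)); r.move_l(T(x,v,.032),vel=.1)
r.move_l(T(.03,-.005,.15),vel=.25); r.move_l(wp(-.37,0,.2),vel=.25)
print(telemetry.current_t())
im=vision.snapshot("scene"); a=im[130:270,180:390]
im=vision.snapshot("top"); b=im[155:235,215:325]
cv2.imwrite("pics/f.png",np.vstack([cv2.resize(a,(525,350),interpolation=3),cv2.resize(b,(343,250),interpolation=3)[:, :] if 0 else cv2.copyMakeBorder(cv2.resize(b,(343,250),interpolation=3),0,0,0,182,0)])[:,:,::-1])
E
```

```text
0.012 -0.038 True height mm 12.54 [-0.9 -1.   4.2]
0.012 0.028 True height mm 12.58 [-0.5 -0.2  4.4]
0.085 -0.038 True height mm 12.57 [-0.4 -1.   4.6]
0.085 0.028 True height mm 12.59 [-1.  -0.3  4. ]
37.2333
```

View pics/f.png

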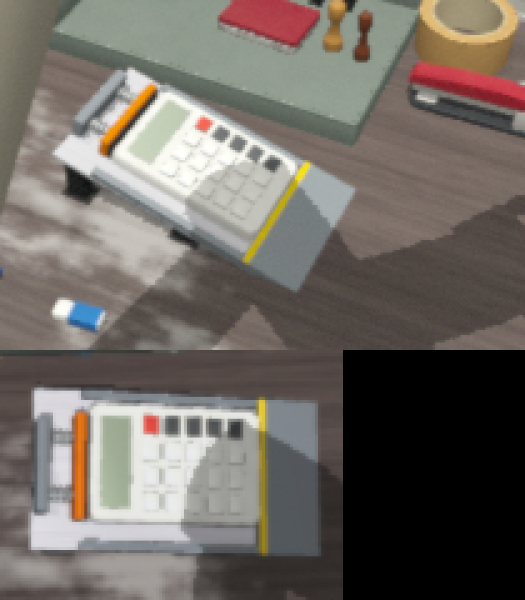

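All four touches read 12.5–12.6 mm above the bed, so the calculator lies flat between the curbs. Its lower edge is flush behind the yellow line and the cheek is against the display end. The eraser and stapler in view haven't been disturbed, and the arm is clear.

```bash
python3 -c "
from plant import r
print(r.sign_off())"
```

```text
the job is handed in; nothing more can be done
None
```

The calculator lies flat in the cradle bed, display end uphill, held between the step and the sprung cheek, and I handed the job in at about 37 s with no bystander touched; the sign-off gave no verdict, and its sideways offset is only roughly known (4 to 10 mm, limit 13 mm).

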